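# Make up two slide kits

## Task

Make up two slide kits from the stock standing in a row at the back of the work area. The two-pocket tray gets one coverslip box, lying flat with its lid up in the oblong pocket, and the small amber oil bottle upright in the square pocket; the three-pocket tray gets the other coverslip box, flat with its lid up in the oblong pocket, the straight bottle with the wide screw lid upright in the middle pocket, and the tall dropper bottle upright in the square pocket at the end. Leave the open dye jar and the flask where they stand.

Things in the scene. Friction and masses are not known exactly. Their poses are not given: they have to be found in the camera images.
- tray_two: Kit tray with two pockets, 135 (y) x 60 (x) mm. Dark grey, fixed. Floor 3 mm thick; walls and dividers 3 mm thick, 10 mm high; pockets 54 mm wide (x), on x = 0. Origin: centre of underside, y along its length, z up; a 22 mm tab at each end. Oblong pocket 78 mm long, centred at y = -25.5 mm; square pocket 48 mm long, centred at y = +40.5 mm.
- tray_three: Kit tray with three pockets, 186 (y) x 60 (x) mm. Dark grey, fixed. Floor 3 mm thick; walls and dividers 3 mm thick, 10 mm high; pockets 54 mm wide (x), on x = 0. Origin: centre of underside, y along its length, z up; a 22 mm tab at each end. Oblong pocket 78 mm long, centred at y = +54 mm; middle and end square pockets 48 mm long, centred at y = -12 and y = -63 mm.
- oil_bottle: The smallest bottle, amber with a black cap, 57 mm high: round body 25 mm across up to 41 mm, cap 19 mm across above; 0.03 kg, standing. Origin: centre of its underside, z up.
- dye_bottle: Straight round glass bottle with a wide dark screw lid as wide as the body, 33 mm across, 88 mm high, 0.14 kg, standing. Origin: centre of its underside, z up.
- dropper_bottle: The tallest bottle, white with a pointed dropper tip, 98 mm high: round body 29 mm across up to 66 mm, tapering above; 0.04 kg, standing. Origin: centre of its underside, z up.
- coverslip_1: A flat plastic box of cover slips with a slip-on lid, 35 (x) x 57 (y) x 21 mm high, about 0.03 kg, lying flat with the lid up, one of two exactly alike. Origin: centre of its underside, z up. Grip it across the 35 mm width.
- coverslip_2: A flat plastic box of cover slips with a slip-on lid, 35 (x) x 57 (y) x 21 mm high, about 0.03 kg, lying flat with the lid up, one of two exactly alike. Origin: centre of its underside, z up. Grip it across the 35 mm width.
- dye_jar: Open glass jar of dye with a stained rim, 47 mm across, 79 mm high, standing in the stock row; not part of any kit, to be left alone. Origin: centre of its underside, z up.
- flask: Conical glass flask, 62 mm across, 87 mm high, standing to the left of the work; to be left alone. Origin: centre of its underside, z up.
Not all that is in view belongs to the job. What is shaped like the coverslip_2 but purple or red is not meant.

How it is judged:
At the end, for the whole second after the job is handed in: Each thing released, at rest on its own pocket's floor (under 7 mm above the tray's underside), tilted under 0.12 rad; bottles within 13 mm along and 16 mm across of the pocket centre, coverslip boxes (either one in either tray) within 14 and 13 mm; dye jar and flask not disturbed (x of oil_bottle in the frame of tray_two between -0.016 and 0.016 m and y of oil_bottle in the frame of tray_two between 0.0275 and 0.0535 m and z of oil_bottle in the frame of tray_two between 0 and 0.007 m and angle between each of oil_bottle, dye_bottle, dropper_bottle's own z axis and vertical below 0.12 rad and x of dye_bottle in the frame of tray_three between -0.016 and 0.016 m and y of dye_bottle in the frame of tray_three between -0.025 and 0.001 m and z of dye_bottle in the frame of tray_three between 0 and 0.007 m and x of dropper_bottle in the frame of tray_three between -0.016 and 0.016 m and y of dropper_bottle in the frame of tray_three between -0.076 and -0.05 m and z of dropper_bottle in the frame of tray_three between 0 and 0.007 m and (((x of coverslip_1 in the frame of tray_two between -0.013 and 0.013 m and y of coverslip_1 in the frame of tray_two between -0.0395 and -0.0115 m and z of coverslip_1 in the frame of tray_two between 0 and 0.007 m and angle between coverslip_1's own z axis and vertical below 0.12 rad) and (x of coverslip_2 in the frame of tray_three between -0.013 and 0.013 m and y of coverslip_2 in the frame of tray_three between 0.04 and 0.068 m and z of coverslip_2 in the frame of tray_three between 0 and 0.007 m and angle between coverslip_2's own z axis and vertical below 0.12 rad)) or ((x of coverslip_2 in the frame of tray_two between -0.013 and 0.013 m and y of coverslip_2 in the frame of tray_two between -0.0395 and -0.0115 m and z of coverslip_2 in the frame of tray_two between 0 and 0.007 m and angle between coverslip_2's own z axis and vertical below 0.12 rad) and (x of coverslip_1 in the frame of tray_three between -0.013 and 0.013 m and y of coverslip_1 in the frame of tray_three between 0.04 and 0.068 m and z of coverslip_1 in the frame of tray_three between 0 and 0.007 m and angle between coverslip_1's own z axis and vertical below 0.12 rad))) and linear speed of each of oil_bottle, dye_bottle, dropper_bottle, coverslip_1, coverslip_2 below 0.02 m/s); the robot touches nothing.
It fails at once if the open dye jar is moved more than 20 mm or tipped (distance of dye_jar from where it was at the start of the episode above 0.02 m or angle between dye_jar's own z axis and vertical above 0.3 rad).
It fails at once if the flask is moved more than 20 mm or tipped (distance of flask from where it was at the start of the episode above 0.02 m or angle between flask's own z axis and vertical above 0.3 rad).
It also fails if it takes over 106 s, if anything falls off the work surface, if the arm or the gripper's body presses on something with over 40 N, if the wrist force passes 120 N, or if a joint passes its speed limit or range.

## Robot

A 6-joint arm with a two-finger parallel gripper is mounted at the origin on a cart in front of the work surface, level with it; the furniture and walls round the work are solid. World frame = base frame: x ahead of the robot, y to its left, z up, the work surface at z = 0. Lengths are in m, angles in rad, forces in N, time in s.
With the tool pointing down it reaches from about 0.35 to 0.775 m from the base axis. Payload 5.5 kg.
Tool frame: the origin (TCP) lies between the finger pads; the fingertips stand 19 mm ahead of it and the grasp point (between the pads) is the TCP; z points along the fingers, y is the line along which they close (so a half turn about z gives the same grasp; the last joint's range is limited). The gripper opens to 85 mm and grips with 20 to 120 N. Pads are 22 mm wide; open, the fingers measure 114 mm over their backs; the gripper's body (76 mm by 85 mm) begins 54 mm behind the grasp point. The pads swing forward as they close: fully open they stand 13 mm farther back than shut.
Start: joints at [1.001, 0.313, 0.046, 1.304, 0, 1.431], TCP at [0.24, 0.523, 0.25] pointing down, gripper open.
Joint ranges: [-2.76, 2.76], [-0.86, 1.69], [-1.03, 1.26], [-2.2, 2.34], [-1.47, 1.5], [-3.14, 3.14]. Speed limits (rad/s): [2.57, 2.57, 3.14, 3.14, 3.14, 3.14].

## Interface

Orientations are given as a unit quaternion [w, x, y, z].
In Python, from workcell import env gives the robot as it stands.
- The arm moves only by the tool carry_out, never from a script. Its argument "increments" is a list that holds one entry, the list of rows, each a list of 6 numbers: the shift along the tool's x, y, z each as a share of 50 cm, from -1 to 1, then the turn, a rotation vector about the tool's x, y, z each as a share of 2 pi rad, from -1 to 1. In form: [[[x, y, z, ax, ay, az], ...]]. A call has 1 to 5 rows; each row is the pose to reach, as a shift and turn from the pose commanded when the call began, along the tool's axes at that moment, turning the shorter way round; what a row does not reach only later rows make up. A row lasts 1/8 s, in which the tool goes at most 62.5 mm and 10.7 degrees, less where a joint would pass 70% of its speed; a pose out of reach is approached as far as the arm can. A call with a number of a shift or a turn outside -1 to 1 is refused whole. A call with a gripper value outside its range is refused whole. "jaw" is the closure, from 0 (fully open) to 1 (shut), set as the call begins (left out, the last holds). The fingers move at their own pace and stop on an object; "squeeze" is the grip in N (left out, the last holds). Time passes only in rows, so rows that repeat a pose let the fingers close. It gives the time, the measured TCP pose, the force, the opening and the grip force at its end, in the units of the state.
- env.get_state(): the state, without advancing time (a new reading comes with each control period).
- env.read_camera(name): name is "scene" or "top" or "wrist"; returns a dict with "frame" (480x640x3 uint8, blue, green, red), "z_map" (480x640 float32, m along the optical axis (not along the pixel's ray), 0 where there is no reading), "intrinsics" (3x3 intrinsics, pixels), "R" (3x3) and "t" (3): a world point X has camera coordinates R X + t; the wrist camera has in their place "T_tool_cam" (4x4, takes a point from camera to tool coordinates, whose origin is the TCP and whose axes are the flange's). Camera axes: x right, y down, z forward; pixel columns grow to the right and rows downward; lengths in m; the calibration is good to about 2 mm. A picture is of the moment at which its call begins: read the wrist's pose just before it.
- env.hand_in(): hands the job in; it is judged then, once.
Trained networks look in the newest picture that a camera, given by its name, has taken for a name from the list of things; names that differ only in an ending like _2 or _b are one class to them, and where a whole thing is asked for, a point or a joint stands for the part that bears it (a point fixed in the world has none). Each returns a list of dicts, best first, with "score" (0 to 1); they miss things now and then, are a little off and sometimes report something else, mostly with a low value. They report only what shows in the picture. A call takes as long as a camera call. They do not tell look-alikes from the thing itself.
- env.find_in(camera, name): "position" ([x, y, z] in m, in world coordinates, good to about 4 mm: the middle of the surface that is visible of it).
The state is a dict: "clock": time; "joint_pos": joint angles; "qvel": joint speeds; "tau": joint torques, N m; "tcp_pos": TCP position; "orientation": TCP orientation; "wrist_force": force on the tool from outside, world axes, zero at the start; "ft_torque": the same for the moment, N m; "finger_gap": finger opening in m; "grip_force": force on a finger pad.
Only numpy, scipy, OpenCV 4.12 (cv2) and the standard library are available. Lean on these libraries where they do the work, as an engineer would, in place of code of your own. Each camera call takes 0.05 s, during which the arm holds its last target. There are 200 camera calls.

## Working session

There is one attempt and no reset: what is moved stays moved. The work goes in short steps, Python scripts to look and compute and a tool call to move; the robot and the scene stay as the last step left them, time stands still between calls to the robot, and variables do not carry over. Pictures are saved under pics/ and viewed, at most 14 in all, crops included, and the job is handed in when it is done.

Besides the shell and the picture viewer there is one more tool, called after "Call:" as name(argument=value, ...), one argument or row to a line, values as JSON. carry_out: Moves the arm, as the interface text tells. Its arguments: {"type":"object","properties":{"increments":{"type":"array","items":{"type":"array","items":{"type":"array","items":{"type":"number","minimum":-1,"maximum":1}}}},"jaw":{"type":"number"},"squeeze":{"type":"number"}},"required":["increments"]}

```bash
mkdir -p pics; cat > h.py <<'E'
from workcell import env
import numpy as np, cv2
def snap(c,fn):
    d=env.read_camera(c); cv2.imwrite('pics/'+fn,d['frame']); np.savez('pics/'+c+'.npz',**d); return d
def world(d,u,v):
    K=d['intrinsics'];z=d['z_map'][v,u]
    p=np.array([(u-K[0,2])/K[0,0]*z,(v-K[1,2])/K[1,1]*z,z]); return d['R'].T@(p-d['t'])
def pix(d,X):
    c=d['R']@np.array(X)+d['t'];p=d['intrinsics']@c;return p[:2]/p[2]
E
python3 - <<'E'
from h import *
s=env.get_state();print(s)
for c in('scene','top'):
    d=snap(c,c+'1.png')
    for n in ['tray_two','tray_three','oil_bottle','dye_bottle','dropper_bottle','coverslip_1','dye_jar','flask']:
        for r in env.find_in(c,n): print(c,n,round(r['score'],2),np.round(r['position'],3),pix(d,r['position']).astype(int))
E
```

```text
{'clock': 0.0, 'joint_pos': array([ 1.00142758e+00,  3.14020775e-01,  4.49802704e-02,  1.30362459e+00,
       -4.64888245e-07,  1.43118025e+00]), 'qvel': array([ 1.20809073e-03, -7.21415697e-04,  7.10269022e-04, -2.56462910e-05,
        2.76166232e-04,  1.13366508e-03]), 'tau': array([-4.46566764e-04, -4.80628860e+01,  2.98533458e+01,  1.94464781e-02,
       -2.35185807e-04, -3.07166260e-06]), 'tcp_pos': array([0.23932412, 0.52229327, 0.2493978 ]), 'orientation': array([-3.24120285e-04,  2.13226517e-01,  9.77002344e-01, -8.76367704e-04]), 'wrist_force': array([ 0.95157305, -0.19755386,  0.75744452]), 'ft_torque': array([ 0.01162031, -0.01678384, -0.00817387]), 'grip_force': 0.0, 'finger_gap': 0.08564911496539945}
scene tray_two 0.89 [ 0.456 -0.172  0.003] [358 352]
scene tray_three 0.7 [0.452 0.141 0.003] [262 257]
scene oil_bottle 0.79 [ 0.626 -0.277  0.03 ] [481 336]
scene dye_bottle 0.38 [0.452 0.142 0.004] [262 256]
scene dropper_bottle 0.94 [ 0.604 -0.171  0.041] [427 299]
scene coverslip_1 0.89 [0.512 0.311 0.024] [248 202]
scene coverslip_1 0.85 [0.706 0.048 0.021] [390 230]
s
[... 320 characters left out ...]
e 0.87 [0.452 0.152 0.001] [291 283]
top tray_three 0.59 [ 0.599 -0.     0.078] [363 208]
top oil_bottle 0.74 [ 0.627 -0.261  0.036] [482 198]
top dye_bottle 0.74 [0.6   0.004 0.079] [360 207]
top dye_bottle 0.29 [0.613 0.108 0.025] [311 208]
top dropper_bottle 0.72 [0.601 0.001 0.08 ] [362 207]
top dropper_bottle 0.63 [ 0.607 -0.156  0.056] [436 206]
top coverslip_1 0.82 [0.628 0.204 0.017] [267 203]
top coverslip_1 0.79 [0.704 0.069 0.022] [328 168]
top coverslip_1 0.69 [0.609 0.109 0.022] [310 211]
top coverslip_1 0.58 [0.386 0.002 0.023] [362 313]
top coverslip_1 0.56 [0.513 0.317 0.02 ] [214 255]
top dye_jar 0.82 [0.615 0.305 0.053] [217 205]
top flask 0.64 [0.525 0.41  0.047] [167 248]
```

View pics/scene1.png

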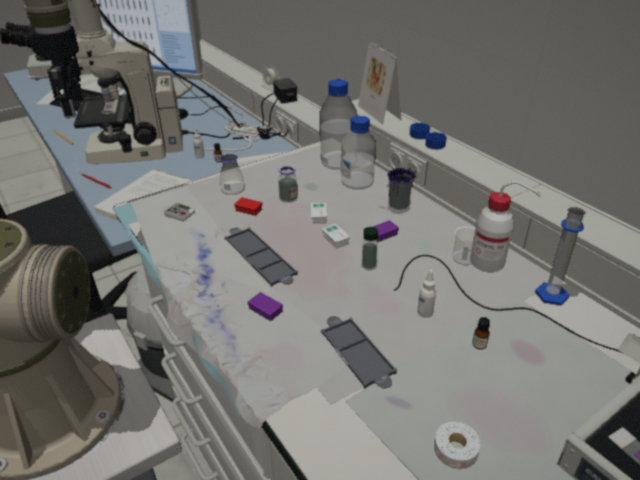

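View pics/top1.png

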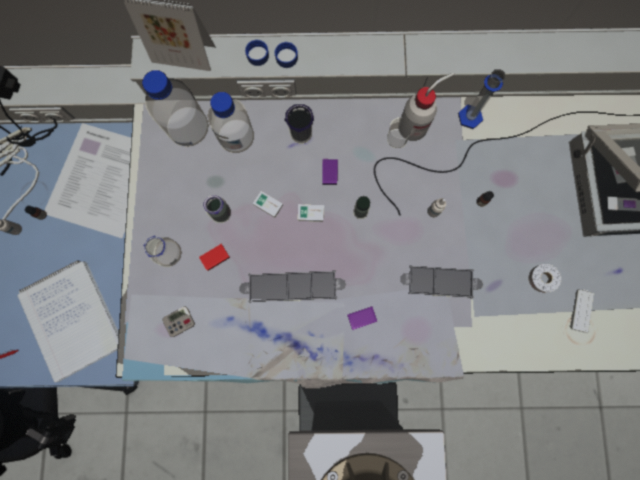

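The scene picture shows two white coverslip boxes at (318,212) and (335,234). Purple ones are at (386,231) and (265,306), and a red one at (249,206). The bottles are oil (481,334), dropper (427,298) and dye with lid (370,248). The dye jar is at (288,184), the flask at (231,175) and the trays at (260,256) and (358,352).
Top view: candidates for coverslip are (267,203) and (310,212), both white with a green label, which are the ones meant. (330,171), (361,318) and (214,257) are purple or red look-alikes.

```bash
cat > seg.py <<'E'
from h import *
def cloud(c):
    d=np.load('pics/'+c+'.npz');v,u=np.mgrid[:480,:640];K=d['intrinsics'];z=d['z_map']
    P=np.stack([(u-K[0,2])/K[0,0]*z,(v-K[1,2])/K[1,1]*z,z],-1)
    return (P-d['t'])@d['R'],cv2.cvtColor(d['frame'],cv2.COLOR_BGR2HSV).astype(int),z>0,d['frame']
E
python3 - <<'E'
from seg import *
for c in('top','scene'):
    W,H,ok,F=cloud(c)
    def near(x,y,r): return ok&(np.hypot(W[...,0]-x,W[...,1]-y)<r)
    for n,x,y,r in [('oil',.627,-.265,.04),('drop',.605,-.16,.045),('dye',.607,.002,.045),('jar',.613,.3,.05),('flask',.52,.41,.055)]:
        m=near(x,y,r); p=W[m]; 
        print(c,n,'zmax',p[:,2].max().round(3),end=' ')
        for a,b in((.01,.03),(.03,.05),(.05,.07),(.07,.1)):
            q=p[(p[:,2]>a)&(p[:,2]<b)]
            if len(q)>3: print((a,b),len(q),'mid',np.round((q.min(0)+q.max(0))[:2]/2,3),'ext',np.round(np.ptp(q,axis=0)[:2],3),end=' ')
        print()
    for n,x,y,r in [('c1',.628,.196,.04),('c2',.608,.105,.04)]:
        m=near(x,y,r)&(W[...,2]>.012); q=W[m]
        R=cv2.minAreaRect((q[q[:,2]>.015][:,:2]*1000).astype(np.float32)); print(c,n,R,np.median(q[:,2]))
    for n,x,y,r in [('two',.456,-.165,.12),('three',.452,.147,.14)]:
        m=near(x,y,r)&(H[...,2]<120)&(W[...,2]<.02)
        m=cv2.morphologyEx(m.astype(np.uint8),cv2.MORPH_OPEN,np.ones((3,3)))
        k,l,s,_=cv2.connectedComponentsWithStats(m); i=1+s[1:,4].argmax(); q=W[l==i]
        print(c,n,cv2.minAreaRect((q[:,:2]*1000).astype(np.float32)),q[:,:2].mean(0),len(q),np.percentile(q[:,2],[5,50,95]))
f=cv2.imread('pics/top1.png')
a=cv2.resize(f[150:300,190:370],None,fx=4,fy=4,interpolation=cv2.INTER_CUBIC)
cv2.imwrite('pics/crop1.png',a)
E
```

```text
top oil zmax 0.06 (0.01, 0.03) 44 mid [ 0.628 -0.265] ext [0.018 0.019] (0.03, 0.05) 57 mid [ 0.631 -0.268] ext [0.024 0.022] (0.05, 0.07) 73 mid [ 0.631 -0.269] ext [0.019 0.019] 
top drop zmax 0.098 (0.01, 0.03) 39 mid [ 0.606 -0.159] ext [0.021 0.024] (0.03, 0.05) 47 mid [ 0.607 -0.159] ext [0.022 0.025] (0.05, 0.07) 73 mid [ 0.609 -0.161] ext [0.028 0.026] (0.07, 0.1) 85 mid [ 0.61  -0.161] ext [0.02 0.02] 
top dye zmax 0.091 (0.01, 0.03) 38 mid [0.603 0.001] ext [0.019 0.031] (0.03, 0.05) 34 mid [0.6   0.001] ext [0.013 0.03 ] (0.05, 0.07) 56 mid [0.605 0.001] ext [0.023 0.031] (0.07, 0.1) 178 mid [0.61 0.  ] ext [0.029 0.028] 
top jar zmax 0.083 (0.01, 0.03) 55 mid [0.606 0.305] ext [0.036 0.037] (0.03, 0.05) 205 mid [0.612 0.309] ext [0.045 0.044] (0.05, 0.07) 144 mid [0.61  0.309] ext [0.043 0.044] (0.07, 0.1) 150 mid [0.613 0.311] ext [0.039 0.04 ] 
top flask zmax 0.092 (0.01, 0.03) 155 mid [0.523 0.423] ext [0.061 0.061] (0.03, 0.05) 225 mid [0.523 0.423] ext [0.059 0.059] (0.05, 0.07) 194 mid [0.523 0.422] ext [0.049 0.047] (0.07, 0.1) 205 mid [0.525 0.425] ext [0.044 0.04
[... 1657 characters left out ...]
 mid [0.522 0.417] ext [0.045 0.039] (0.07, 0.1) 205 mid [0.523 0.423] ext [0.042 0.046] 
scene c1 ((628.6461181640625, 202.0257110595703), (59.25403594970703, 33.442657470703125), 56.72060775756836) 0.020369220799447807
scene c2 ((607.5844116210938, 108.539794921875), (62.2696647644043, 36.58514404296875), 85.7105712890625) 0.02002376596280543
scene two ((454.2466125488281, -169.54612731933594), (177.51577758789062, 62.6870231628418), 85.59982299804688) [ 0.45525879 -0.17261157] 2703 [0.00056789 0.00320977 0.00996817]
scene three ((447.9983215332031, 150.043212890625), (63.68831253051758, 230.1441650390625), 1.6114656925201416) [0.44970927 0.14496675] 1922 [0.00037241 0.00334508 0.00987421]
```

View pics/crop1.png

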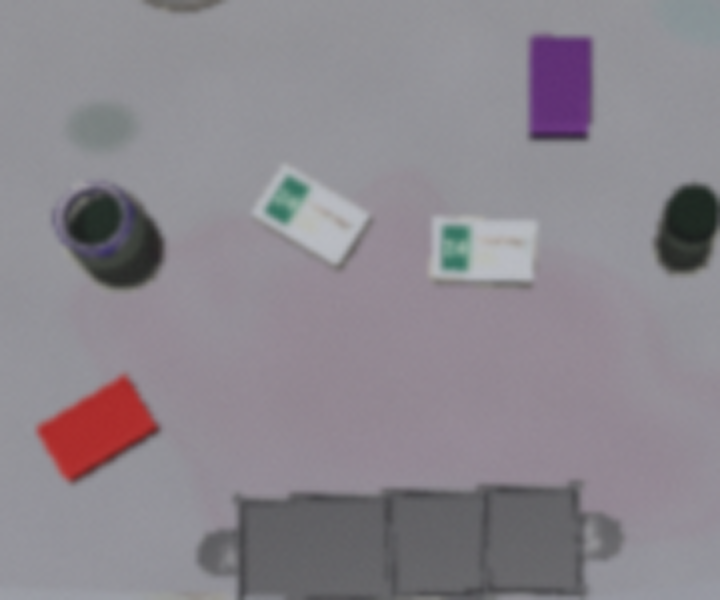

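The crop confirms the two white, green-labelled boxes at crop (312,215) and (484,250). The purple (560,87) and red (98,428) boxes are not meant, and the jar is at (107,235). I start with box 1.

Call:
carry_out(
  increments=[
    [[-0.486,-0.129,0,0,0,0.136],[-0.486,-0.129,0,0,0,0.136],[-0.486,-0.129,0,0,0,0.136],[-0.486,-0.129,0,0,0,0.136],[-0.486,-0.129,0,0,0,0.136]],
  ],
  jaw=0.25,
  squeeze=30,
)

```text
clock: 1.52
tcp_pos: [0.4371, 0.3599, 0.2501]
orientation: [0.0, 0.603, 0.798, 0.0]
wrist_force: [0.3, 0.2, -0.1]
finger_gap: 0.0638
grip_force: 0.0
```

Call:
carry_out(
  increments=[
    [[-0.416,0.282,0.26,0,0,0.1363],[-0.416,0.282,0.26,0,0,0.1363],[-0.416,0.282,0.26,0,0,0.1363],[-0.416,0.282,0.26,0,0,0.1363],[-0.416,0.282,0.26,0,0,0.1363]],
  ],
)

```text
clock: 2.15
tcp_pos: [0.629, 0.2007, 0.1181]
orientation: [-0.0, 0.879, 0.477, -0.001]
wrist_force: [-0.3, 0.9, 0.4]
finger_gap: 0.0638
grip_force: 0.0
```

```bash
cat >> h.py <<'E'
from scipy.spatial.transform import Rotation as Ro
def pose():
    s=env.get_state();q=s['orientation'];R=Ro.from_quat([q[1],q[2],q[3],q[0]]).as_matrix();return s,s['tcp_pos'],R
def go(x,y,z,psi):
    s,p,R=pose();c,n=np.cos(np.radians(psi)),np.sin(np.radians(psi))
    T=np.array([[-n,c,0],[c,n,0],[0,0,-1.]]).T
    print('inc',np.round(np.r_[R.T@(np.array([x,y,z])-p)/.5,Ro.from_matrix(R.T@T).as_rotvec()/2/np.pi],3))
def show():
    s,p,R=pose();print('t',round(s['clock'],2),'p',np.round(p,4),'psi',np.degrees(np.arctan2(R[1,1],R[0,1])).round(1),'tilt',np.round(R[2],3),'gap',round(s['finger_gap'],4),'grip',round(s['grip_force'],1),'j',np.round(s['joint_pos'],2))
def wcloud(fn=None):
    s,p,R=pose();d=env.read_camera('wrist')
    if fn: cv2.imwrite('pics/'+fn,d['frame'])
    v,u=np.mgrid[:480,:640];K=d['intrinsics'];z=d['z_map'];T=d['T_tool_cam']
    P=np.stack([(u-K[0,2])/K[0,0]*z,(v-K[1,2])/K[1,1]*z,z],-1)
    return (P@T[:3,:3].T+T[:3,3])@R.T+p,z>0,d['frame']
def box(W,ok,x,y,lo=.014,hi=.03,r=.045):
    q=W[ok&(np.hypot(W[...,0]-x,W[...,1]-y)<r)&(W[...,2]>lo)&(W[...,2]<hi)]
    print(len(q),cv2.minAreaRect((q[:,:2]*1000).astype(np.float32)) if len(q) else 0,np.median(q[:,2]) if len(q) else 0)
E
python3 - <<'E'
from h import *
show();W,ok,F=wcloud('w1.png');box(W,ok,.6285,.203);box(W,ok,.6075,.109);go(.6285,.203,.027,-32.7)
E
```

```text
t 2.15 p [0.629  0.2007 0.1181] psi -33.0 tilt [-0.001 -0.001 -1.   ] gap 0.0638 grip 0.0 j [ 0.19  0.54  0.06  1.1  -0.    2.33]
5934 ((630.249755859375, 204.31149291992188), (57.26798629760742, 35.1143684387207), 57.844818115234375) 0.02103511286173968
4585 ((609.1022338867188, 109.90467834472656), (58.58916091918945, 35.419673919677734), 87.00891876220703) 0.02108625497401881
inc [ 0.006 -0.008  0.179 -0.     0.    -0.002]
```

View pics/w1.png

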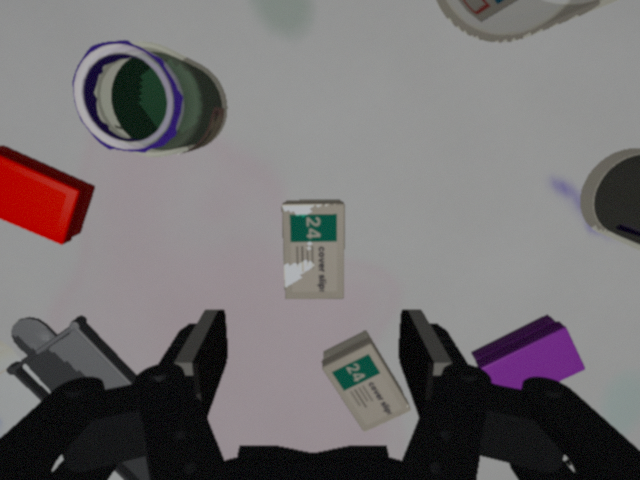

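The wrist picture shows box 1 centred at (314,250), aligned with the fingers and clear of the jar at (150,97). Box 2 is at (366,380). I descend and grip.

Call:
carry_out(
  increments=[
    [[0.007,-0.002,0.1,0,0,0],[0.007,-0.002,0.182,0,0,0],[0.007,-0.002,0.182,0,0,0]],
  ],
)

```text
clock: 2.58
tcp_pos: [0.6254, 0.2061, 0.0256]
orientation: [-0.001, 0.877, 0.48, -0.004]
wrist_force: [-0.5, -0.1, 1.0]
finger_gap: 0.0642
grip_force: 0.0
```

Call:
carry_out(
  increments=[
    [[0,0,0,0,0,0],[0,0,0,0,0,0],[0,0,0,0,0,0],[0,0,0,0,0,0]],
  ],
  jaw=1,
)

```text
clock: 3.08
tcp_pos: [0.6306, 0.2072, 0.0321]
orientation: [0.001, 0.877, 0.48, 0.002]
wrist_force: [-0.6, 1.1, 6.1]
finger_gap: 0.0337
grip_force: 30.6
```

Call:
carry_out(
  increments=[
    [[0,0,-0.1,0,0,0],[0,0,-0.2,0,0,0],[0,0,-0.2,0,0,0]],
  ],
)

```text
clock: 3.45
tcp_pos: [0.6322, 0.2074, 0.1357]
orientation: [0.002, 0.877, 0.48, 0.005]
wrist_force: [0.6, 0.4, -0.2]
finger_gap: 0.034
grip_force: 30.2
```

```bash
python3 - <<'E'
from h import *
show(); go(.4464,.205,.12,1.7)
E
```

```text
t 3.45 p [0.6322 0.2074 0.1357] psi -32.6 tilt [ 0.008  0.008 -1.   ] gap 0.034 grip 30.2 j [0.2  0.53 0.09 1.12 0.   2.34]
inc [-0.205 -0.31   0.027  0.002 -0.001 -0.095]
```

Call:
carry_out(
  increments=[
    [[-0.205,-0.31,0.027,0.002,-0.001,-0.095],[-0.205,-0.31,0.027,0.002,-0.001,-0.095],[-0.205,-0.31,0.027,0.002,-0.001,-0.095],[-0.205,-0.31,0.027,0.002,-0.001,-0.095],[-0.205,-0.31,0.027,0.002,-0.001,-0.095]],
  ],
)

```text
clock: 4.08
tcp_pos: [0.4433, 0.2042, 0.1161]
orientation: [-0.004, 0.698, 0.716, -0.005]
wrist_force: [0.2, 0.0, 0.1]
finger_gap: 0.034
grip_force: 30.3
```

```bash
python3 - <<'E'
from h import *
show();W,ok,F=wcloud('w2.png')
d=snap('scene','scene2.png')
from seg import cloud
s,p,R=pose()
for c in ('scene',):
    V,H,k,f=cloud(c)
    m=k&(np.hypot(V[...,0]-p[0],V[...,1]-p[1])<.06)&(V[...,2]<p[2]+.0)&(V[...,2]>.03)&(H[...,1]<60)&(H[...,2]>100)
    q=V[m];print(len(q),np.round(np.percentile(q,[1,5,50,95,99],axis=0),4))
cv2.imwrite('pics/mix.png',np.hstack([F[:,:],cv2.resize(f[170:290,180:340],(640,480))])[:, :][::1]); 
a=np.hstack([cv2.resize(F,(400,300)),cv2.resize(f[185:275,200:320],(400,300),interpolation=cv2.INTER_CUBIC)]);cv2.imwrite('pics/mix2.png',a)
E
```

```text
t 4.08 p [0.4433 0.2042 0.1161] psi 1.5 tilt [-0.002 -0.012 -1.   ] gap 0.034 grip 30.3 j [ 0.27  0.24 -0.39  0.95  0.    1.81]
359 [[0.413  0.1721 0.0845]
 [0.4259 0.173  0.0861]
 [0.4411 0.1852 0.1035]
 [0.4578 0.2228 0.1067]
 [0.4595 0.2292 0.1115]]
```

View pics/mix2.png

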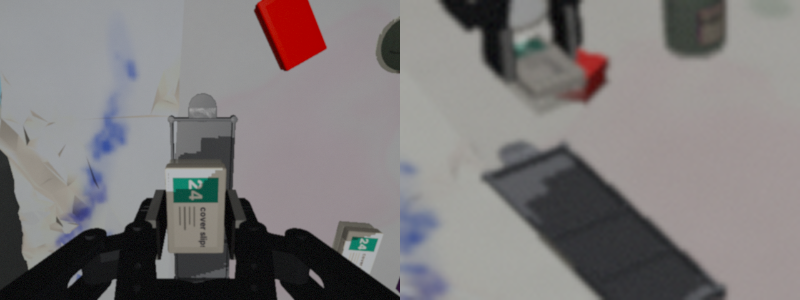

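Left, wrist view: box held level, with the tray end wall and tab at about (202,118) in the crop. Right, scene view: box above the tray, with its bottom about 31 mm below the TCP.

```bash
python3 - <<'E'
from h import *
show();W,ok,F=wcloud()
g=cv2.cvtColor(F,cv2.COLOR_BGR2HSV)
m=ok&(W[...,2]>.0065)&(W[...,2]<.014)&(abs(W[...,0]-.448)<.05)&(W[...,1]>.05)&(W[...,1]<.28)&(F.max(2)<150)
q=W[m];print(len(q),np.round(np.percentile(q[:,:2],[0.5,2,50,98,99.5],axis=0),4))
print(cv2.minAreaRect((q[:,:2]*1000).astype(np.float32)))
go(.4464,.205,.035,1.7)
E
```

```text
t 4.17 p [0.4449 0.2043 0.1164] psi 1.5 tilt [-0.002 -0.011 -1.   ] gap 0.034 grip 30.3 j [ 0.27  0.24 -0.39  0.95  0.    1.81]
4027 [[0.4032 0.0602]
 [0.4148 0.0612]
 [0.4467 0.2431]
 [0.4797 0.2663]
 [0.4807 0.2728]]
((448.15057373046875, 169.61227416992188), (77.2329330444336, 219.63052368164062), 6.775567531585693)
inc [ 0.002  0.005  0.162 -0.002  0.    -0.001]
```

Call:
carry_out(
  increments=[
    [[0.002,0.003,0.08,-0.002,0,-0.001],[0.002,0.003,0.15,-0.002,0,-0.001],[0.002,0.003,0.162,-0.002,0,-0.001],[0.002,0.003,0.162,-0.002,0,-0.001]],
  ],
)

```text
clock: 4.72
tcp_pos: [0.4445, 0.2048, 0.0351]
orientation: [0.0, 0.696, 0.718, -0.001]
wrist_force: [-0.1, -0.0, 0.7]
finger_gap: 0.034
grip_force: 31.2
```

Call:
carry_out(
  increments=[
    [[0,0,0,0,0,0],[0,0,0,0,0,0],[0,0,0,0,0,0]],
  ],
  jaw=0.3,
)

```text
clock: 5.1
tcp_pos: [0.4436, 0.2049, 0.0349]
orientation: [0.0, 0.695, 0.719, -0.001]
wrist_force: [0.2, 0.2, -0.6]
finger_gap: 0.0598
grip_force: 0.0
```

Call:
carry_out(
  increments=[
    [[0,0,-0.1,0,0,0],[0,0,-0.17,0,0,0],[0,0,-0.17,0,0,0]],
  ],
)

```text
clock: 5.48
tcp_pos: [0.4457, 0.2057, 0.1228]
orientation: [0.002, 0.695, 0.719, 0.002]
wrist_force: [0.0, -0.6, -1.0]
finger_gap: 0.0599
grip_force: 0.0
```

```bash
python3 - <<'E'
from h import *
show();W,ok,F=wcloud('w3.png');box(W,ok,.4464,.205);box(W,ok,.609,.109);go(.609,.110,.1,-3)
E
```

```text
t 5.47 p [0.4457 0.2057 0.1228] psi 1.9 tilt [-0.001  0.005 -1.   ] gap 0.0599 grip 0.0 j [ 0.27  0.23 -0.39  0.94 -0.    1.81]
5764 ((443.81622314453125, 202.80946350097656), (35.033363342285156, 57.97829055786133), 1.9338182210922241) 0.023979864241220707
1538 ((609.2802124023438, 124.59867858886719), (28.729888916015625, 36.718528747558594), 86.84964752197266) 0.020605288385091756
inc [-0.202  0.322  0.043  0.     0.     0.014]
```

Call:
carry_out(
  increments=[
    [[-0.202,0.322,0.043,0,0,0.014],[-0.202,0.322,0.043,0,0,0.014],[-0.202,0.322,0.043,0,0,0.014],[-0.202,0.322,0.043,0,0,0.014],[-0.202,0.322,0.043,0,0,0.014]],
  ],
)

```text
clock: 6.15
tcp_pos: [0.6063, 0.1091, 0.0964]
orientation: [-0.001, 0.726, 0.687, -0.003]
wrist_force: [0.1, -0.2, -0.4]
finger_gap: 0.0601
grip_force: 0.0
```

```bash
python3 - <<'E'
from h import *
show();W,ok,F=wcloud();box(W,ok,.609,.110);go(.609,.110,.029,-3)
E
```

```text
t 6.15 p [0.6063 0.1091 0.0964] psi -3.2 tilt [-0.002 -0.005 -1.   ] gap 0.0601 grip 0.0 j [ 0.05  0.48 -0.09  1.   -0.    1.67]
7012 ((609.0379028320312, 109.86337280273438), (57.14219284057617, 35.17795181274414), 87.01168823242188) 0.02098927603461797
inc [ 0.001  0.007  0.136 -0.001  0.    -0.   ]
```

Call:
carry_out(
  increments=[
    [[0.0,0.001,0.08,0,0,0],[0.0,0.001,0.142,0,0,0],[0.0,0.001,0.142,0,0,0],[0.0,0.001,0.142,0,0,0]],
  ],
)

```text
clock: 6.7
tcp_pos: [0.608, 0.11, 0.0286]
orientation: [0.001, 0.726, 0.688, -0.001]
wrist_force: [0.7, 0.1, 0.9]
finger_gap: 0.0597
grip_force: 0.0
```

Call:
carry_out(
  increments=[
    [[0,0,0,0,0,0],[0,0,0,0,0,0],[0,0,0,0,0,0],[0,0,0,0,0,0]],
  ],
  jaw=1,
)

```text
clock: 7.2
tcp_pos: [0.6093, 0.1095, 0.0293]
orientation: [0.001, 0.726, 0.688, 0.0]
wrist_force: [-0.3, -0.0, 6.2]
finger_gap: 0.0341
grip_force: 31.2
```

Call:
carry_out(
  increments=[
    [[0,0,-0.1,0,0,0],[0,0,-0.22,0,0,0],[0,0,-0.25,0,0,0],[0,0,-0.25,0,0,0]],
  ],
)

```text
clock: 7.7
tcp_pos: [0.6091, 0.1095, 0.1539]
orientation: [0.002, 0.726, 0.687, 0.0]
wrist_force: [-0.6, 0.3, -1.2]
finger_gap: 0.0338
grip_force: 30.5
```

```bash
python3 - <<'E'
from h import *
show();go(.452,-.194,.15,-4.4)
E
```

```text
t 7.7 p [0.6091 0.1095 0.1539] psi -3.1 tilt [-0.002  0.003 -1.   ] gap 0.0338 grip 30.5 j [ 0.05  0.44 -0.01  1.12 -0.    1.67]
inc [-0.623 -0.281  0.008  0.     0.     0.004]
```

Call:
carry_out(
  increments=[
    [[-0.623,-0.281,0.008,0,0,0.004],[-0.623,-0.281,0.008,0,0,0.004],[-0.623,-0.281,0.008,0,0,0.004],[-0.623,-0.281,0.008,0,0,0.004],[-0.623,-0.281,0.008,0,0,0.004]],
  ],
)

```text
clock: 8.32
tcp_pos: [0.4619, -0.1688, 0.1472]
orientation: [-0.001, 0.735, 0.678, -0.002]
wrist_force: [0.7, -1.2, -0.4]
finger_gap: 0.0339
grip_force: 30.4
```

```bash
python3 - <<'E'
from h import *
show();go(.452,-.194,.09,-4.4)
E
```

```text
t 8.32 p [ 0.4619 -0.1688  0.1472] psi -4.6 tilt [-0.001 -0.004 -1.   ] gap 0.0339 grip 30.4 j [-0.51  0.21 -0.35  1.01 -0.    1.14]
inc [-0.052 -0.015  0.114 -0.001  0.    -0.   ]
```

Call:
carry_out(
  increments=[
    [[-0.054,-0.019,0.12,0,0,0],[-0.054,-0.019,0.12,0,0,0],[-0.054,-0.019,0.12,0,0,0]],
  ],
)

```text
clock: 8.7
tcp_pos: [0.4518, -0.1934, 0.0884]
orientation: [-0.001, 0.735, 0.678, -0.001]
wrist_force: [0.5, 0.3, 0.9]
finger_gap: 0.0342
grip_force: 30.4
```

```bash
python3 - <<'E'
from h import *
show();W,ok,F=wcloud();np.save('pics/W',W)
m=ok&(W[...,2]>.007)&(W[...,2]<.013)&(abs(W[...,0]-.455)<.05)&(W[...,1]>-.26)&(W[...,1]<-.08)&(F.max(2)<150)
k,l,s,c=cv2.connectedComponentsWithStats(m.astype(np.uint8))
for i in range(1,k):
    if s[i,4]>60:
        q=W[l==i];print(s[i,4],np.round(q.min(0)[:2],3),np.round(q.max(0)[:2],3),np.round(q.mean(0),3))
go(.452,-.194,.0335,-4.4)
E
```

```text
t 8.7 p [ 0.4518 -0.1934  0.0884] psi -4.6 tilt [-0.    -0.004 -1.   ] gap 0.0342 grip 30.4 j [-0.57  0.27 -0.43  0.87 -0.    1.08]
6846 [ 0.422 -0.214] [ 0.492 -0.08 ] [ 0.459 -0.122  0.009]
inc [-0.001 -0.002  0.112 -0.     0.    -0.   ]
```

Call:
carry_out(
  increments=[
    [[0,0,0.07,0,0,0],[0,0,0.113,0,0,0],[0,0,0.113,0,0,0],[0,0,0.113,0,0,0]],
  ],
)

```text
clock: 9.25
tcp_pos: [0.4537, -0.194, 0.0341]
orientation: [0.001, 0.734, 0.679, -0.001]
wrist_force: [-0.1, -0.3, -0.9]
finger_gap: 0.034
grip_force: 31.3
```

Call:
carry_out(
  increments=[
    [[0,0,0,0,0,0],[0,0,0,0,0,0],[0,0,0,0,0,0]],
  ],
  jaw=0.3,
)

```text
clock: 9.62
tcp_pos: [0.4528, -0.1944, 0.0333]
orientation: [0.001, 0.735, 0.678, -0.001]
wrist_force: [-0.1, 0.1, -0.5]
finger_gap: 0.0599
grip_force: 0.0
```

Call:
carry_out(
  increments=[
    [[0,0,-0.1,0,0,0],[0,0,-0.2,0,0,0],[0,0,-0.23,0,0,0],[0,0,-0.23,0,0,0]],
  ],
)

```text
clock: 10.12
tcp_pos: [0.4533, -0.1945, 0.1488]
orientation: [0.002, 0.735, 0.678, -0.001]
wrist_force: [0.3, -0.5, -0.4]
finger_gap: 0.0596
grip_force: 0.0
```

```bash
python3 - <<'E'
from h import *
show();W,ok,F=wcloud('w4.png');box(W,ok,.452,-.194);go(.631,-.269,.13,0)
E
```

```text
t 10.12 p [ 0.4533 -0.1945  0.1488] psi -4.6 tilt [-0.003  0.001 -1.   ] gap 0.0596 grip 0.0 j [-0.57  0.21 -0.35  1.01 -0.    1.08]
4807 ((452.65057373046875, -193.8685302734375), (57.08777618408203, 35.0788459777832), 85.82830810546875) 0.02394310924402132
inc [-0.121  0.368  0.035 -0.     0.    -0.013]
```

View pics/w4.png

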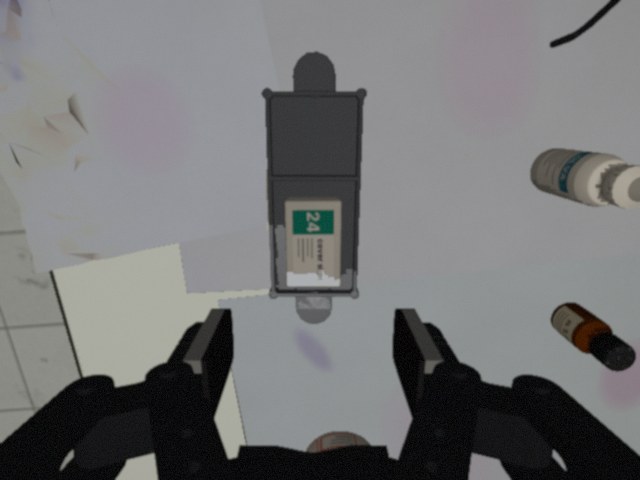

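The wrist view shows box 2 flat in tray two's oblong pocket (313,240), with the square pocket (314,135) empty. Next is the oil bottle.

Call:
carry_out(
  increments=[
    [[-0.121,0.368,0.035,0,0,-0.013],[-0.121,0.368,0.035,0,0,-0.013],[-0.121,0.368,0.035,0,0,-0.013],[-0.121,0.368,0.035,0,0,-0.013],[-0.121,0.368,0.035,0,0,-0.013]],
  ],
)

```text
clock: 10.8
tcp_pos: [0.6299, -0.2684, 0.1274]
orientation: [-0.002, 0.706, 0.708, -0.002]
wrist_force: [-0.8, -0.0, 0.2]
finger_gap: 0.0598
grip_force: 0.0
```

```bash
cat >> h.py <<'E'
def bot(W,ok,x,y,lo,hi,r=.035):
    q=W[ok&(np.hypot(W[...,0]-x,W[...,1]-y)<r)&(W[...,2]>lo)&(W[...,2]<hi)]
    print(len(q),np.round(cv2.minEnclosingCircle((q[:,:2]*1000).astype(np.float32))[0],1) if len(q) else 0,np.round(np.ptp(q,axis=0),3) if len(q) else 0,np.round((q.min(0)+q.max(0))/2,3) if len(q) else 0)
E
python3 - <<'E'
from h import *
show();W,ok,F=wcloud();bot(W,ok,.631,-.269,.05,.065);bot(W,ok,.631,-.269,.015,.045)
go(.631,-.269,.033,0)
E
```

```text
t 10.8 p [ 0.6299 -0.2684  0.1274] psi 0.1 tilt [ 0.    -0.006 -1.   ] gap 0.0598 grip 0.0 j [-0.52  0.58  0.16  1.15 -0.    1.05]
1122 [ 633.  -270.1] [0.019 0.019 0.009] [ 0.633 -0.27   0.054]
913 [ 632.8 -269.6] [0.025 0.019 0.03 ] [ 0.633 -0.267  0.03 ]
inc [-0.002  0.004  0.191 -0.001  0.     0.   ]
```

Call:
carry_out(
  increments=[
    [[-0.002,0.004,0.09,0,0,0],[-0.002,0.004,0.17,0,0,0],[-0.002,0.004,0.194,0,0,0],[-0.002,0.004,0.194,0,0,0]],
  ],
)

```text
clock: 11.35
tcp_pos: [0.6322, -0.2698, 0.0339]
orientation: [-0.0, 0.706, 0.708, -0.001]
wrist_force: [0.3, 0.2, 0.5]
finger_gap: 0.06
grip_force: 0.0
```

Call:
carry_out(
  increments=[
    [[0,0,0,0,0,0],[0,0,0,0,0,0],[0,0,0,0,0,0],[0,0,0,0,0,0],[0,0,0,0,0,0]],
  ],
  jaw=1,
)

```text
clock: 11.98
tcp_pos: [0.6343, -0.2709, 0.0358]
orientation: [0.002, 0.706, 0.708, -0.001]
wrist_force: [-1.2, 1.5, 6.3]
finger_gap: 0.0241
grip_force: 29.5
```

Call:
carry_out(
  increments=[
    [[0,0,-0.1,0,0,0],[0,0,-0.18,0,0,0],[0,0,-0.18,0,0,0]],
  ],
)

```text
clock: 12.35
tcp_pos: [0.6359, -0.2716, 0.1288]
orientation: [0.005, 0.706, 0.708, 0.0]
wrist_force: [0.1, -0.7, 0.1]
finger_gap: 0.0239
grip_force: 29.6
```

```bash
python3 - <<'E'
from h import *
show();go(.457,-.128,.11,-4.4)
E
```

```text
t 12.35 p [ 0.6359 -0.2716  0.1288] psi 0.1 tilt [-0.007  0.007 -1.   ] gap 0.0239 grip 29.6 j [-0.52  0.58  0.17  1.14 -0.    1.05]
inc [ 0.288 -0.358  0.033  0.001  0.001  0.013]
```

Call:
carry_out(
  increments=[
    [[0.288,-0.356,0.026,0,0,0.013],[0.288,-0.356,0.026,0,0,0.013],[0.288,-0.356,0.026,0,0,0.013],[0.288,-0.356,0.026,0,0,0.013],[0.288,-0.356,0.026,0,0,0.013]],
  ],
)

```text
clock: 12.98
tcp_pos: [0.4511, -0.1238, 0.1093]
orientation: [-0.002, 0.734, 0.679, -0.002]
wrist_force: [1.0, 0.2, -0.0]
finger_gap: 0.0241
grip_force: 29.7
```

```bash
python3 - <<'E'
from h import *
show()
d=snap('scene','scene3.png')
from seg import cloud
s,p,R=pose()
V,H,k,f=cloud('scene')
m=k&(np.hypot(V[...,0]-p[0],V[...,1]-p[1])<.02)&(V[...,2]<p[2])&(V[...,2]>.03)
q=V[m];print(len(q),np.round(np.percentile(q,[1,5,50,95,99],axis=0),4))
go(.457,-.128,.039,-4.4)
E
```

```text
t 12.97 p [ 0.4511 -0.1238  0.1093] psi -4.5 tilt [-0.001 -0.005 -1.   ] gap 0.0241 grip 29.7 j [-0.44  0.21 -0.46  0.91 -0.    1.21]
294 [[ 0.436  -0.1366  0.0748]
 [ 0.4373 -0.1359  0.0772]
 [ 0.4477 -0.1331  0.097 ]
 [ 0.4658 -0.126   0.1086]
 [ 0.4724 -0.1221  0.1096]]
inc [-0.004  0.007  0.142 -0.     0.    -0.   ]
```

Call:
carry_out(
  increments=[
    [[-0.004,0.007,0.08,0,0,0],[-0.004,0.007,0.13,0,0,0],[-0.004,0.007,0.141,0,0,0],[-0.004,0.007,0.141,0,0,0],[-0.004,0.007,0.141,0,0,0]],
  ],
)

```text
clock: 13.65
tcp_pos: [0.4594, -0.1296, 0.0405]
orientation: [0.001, 0.735, 0.678, -0.001]
wrist_force: [0.4, -0.4, 0.1]
finger_gap: 0.0239
grip_force: 29.7
```

```bash
python3 - <<'E'
from h import *
show();print(env.get_state()['wrist_force'])
go(.457,-.128,.0385,-4.4)
E
```

```text
t 13.65 p [ 0.4594 -0.1296  0.0405] psi -4.6 tilt [-0.003  0.001 -1.   ] gap 0.0239 grip 29.7 j [-0.44  0.3  -0.53  0.73 -0.    1.21]
[ 0.39248993 -0.43612444  0.09001569]
inc [ 0.003 -0.005  0.004  0.     0.    -0.001]
```

Lower 2 mm, then release gently and rise.

Call:
carry_out(
  increments=[
    [[0.002,-0.004,0.004,0,0,0],[0.002,-0.004,0.004,0,0,0]],
  ],
)

```text
clock: 13.9
tcp_pos: [0.4575, -0.1284, 0.0387]
orientation: [0.002, 0.735, 0.678, -0.001]
wrist_force: [0.5, -1.7, 2.8]
finger_gap: 0.0238
grip_force: 29.8
```

Call:
carry_out(
  increments=[
    [[0,0,0,0,0,0],[0,0,0,0,0,0],[0,0,0,0,0,0],[0,0,0,0,0,0]],
  ],
  jaw=0.4,
)

```text
clock: 14.4
tcp_pos: [0.4562, -0.1276, 0.0377]
orientation: [0.0, 0.735, 0.678, -0.001]
wrist_force: [1.1, 0.3, -0.3]
finger_gap: 0.0509
grip_force: 0.0
```

Call:
carry_out(
  increments=[
    [[0,0,-0.1,0,0,0],[0,0,-0.2,0,0,0],[0,0,-0.27,0,0,0],[0,0,-0.27,0,0,0]],
  ],
)

```text
clock: 14.9
tcp_pos: [0.4584, -0.1283, 0.1758]
orientation: [0.003, 0.735, 0.678, 0.0]
wrist_force: [0.4, -0.0, -0.5]
finger_gap: 0.0514
grip_force: 0.0
```

```bash
python3 - <<'E'
from h import *
show();W,ok,F=wcloud();bot(W,ok,.457,-.128,.05,.07);bot(W,ok,.457,-.128,.02,.045);go(.610,-.001,.17,0)
E
```

```text
t 14.9 p [ 0.4584 -0.1283  0.1758] psi -4.6 tilt [-0.004  0.005 -1.   ] gap 0.0514 grip 0.0 j [-0.44  0.16 -0.34  1.06 -0.    1.21]
816 [ 456.7 -127.4] [0.019 0.019 0.012] [ 0.457 -0.127  0.056]
537 [ 456.4 -127.4] [0.025 0.019 0.025] [ 0.456 -0.125  0.032]
inc [ 0.277  0.284  0.008  0.     0.001 -0.013]
```

Oil bottle is upright and centred. Next the dye bottle.

Call:
carry_out(
  increments=[
    [[0.277,0.284,0.008,0,0,-0.013],[0.277,0.284,0.008,0,0,-0.013],[0.277,0.284,0.008,0,0,-0.013],[0.277,0.284,0.008,0,0,-0.013],[0.277,0.284,0.008,0,0,-0.013]],
  ],
  jaw=0.2,
)

```text
clock: 15.58
tcp_pos: [0.6081, -0.0002, 0.1664]
orientation: [-0.001, 0.706, 0.708, -0.002]
wrist_force: [-0.6, 0.3, 0.1]
finger_gap: 0.0686
grip_force: 0.0
```

```bash
python3 - <<'E'
from h import *
show();W,ok,F=wcloud('w5.png');bot(W,ok,.610,-.001,.075,.1);bot(W,ok,.610,-.001,.015,.07)
go(.610,-.001,.052,0)
E
```

```text
t 15.57 p [ 6.081e-01 -2.000e-04  1.664e-01] psi 0.2 tilt [-0.002 -0.005 -1.   ] gap 0.0686 grip 0.0 j [-0.13  0.42 -0.01  1.15 -0.    1.44]
2479 [611.7  -0. ] [0.029 0.029 0.015] [0.612 0.    0.082]
1282 [6.115e+02 1.000e-01] [0.033 0.02  0.053] [0.611 0.006 0.042]
inc [ 0.     0.006  0.23  -0.001  0.     0.   ]
```

View pics/w5.png

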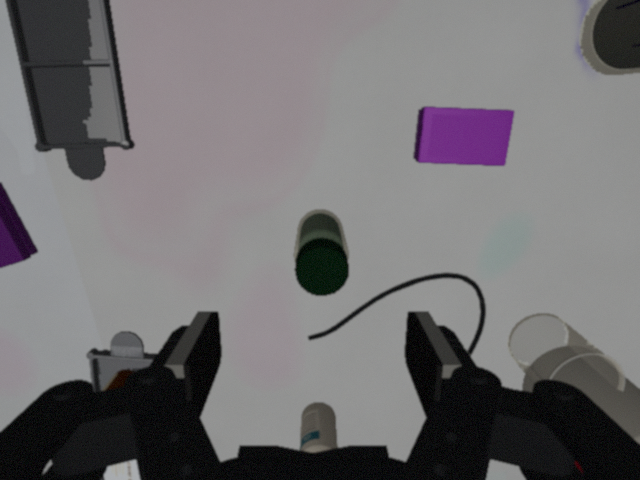

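The wrist view shows the dye bottle with its wide lid at (321,260), between the fingers. The cable end at (310,338) and the purple box at (465,136) are clear.

Call:
carry_out(
  increments=[
    [[0.001,0.003,0.1,0,0,0],[0.001,0.003,0.2,0,0,0],[0.001,0.003,0.236,0,0,0],[0.001,0.003,0.236,0,0,0]],
  ],
  squeeze=40,
)

```text
clock: 16.12
tcp_pos: [0.6075, -0.0017, 0.0487]
orientation: [-0.001, 0.707, 0.707, -0.003]
wrist_force: [0.0, -0.2, 1.0]
finger_gap: 0.0682
grip_force: 0.0
```

Call:
carry_out(
  increments=[
    [[0,0,0,0,0,0],[0,0,0,0,0,0],[0,0,0,0,0,0],[0,0,0,0,0,0],[0,0,0,0,0,0]],
  ],
  jaw=1,
)

```text
clock: 16.75
tcp_pos: [0.6115, -0.0009, 0.0522]
orientation: [0.002, 0.706, 0.708, -0.001]
wrist_force: [-1.1, -0.9, 6.2]
finger_gap: 0.0324
grip_force: 39.3
```

Call:
carry_out(
  increments=[
    [[0,0,-0.08,0,0,0],[0,0,-0.16,0,0,0],[0,0,-0.16,0,0,0]],
  ],
)

```text
clock: 17.12
tcp_pos: [0.6131, -0.0005, 0.1344]
orientation: [0.003, 0.706, 0.708, 0.001]
wrist_force: [0.7, 0.3, -2.3]
finger_gap: 0.0322
grip_force: 40.0
```

```bash
python3 - <<'E'
from h import *
show();go(.4484,.139,.13,1.7)
E
```

```text
t 17.12 p [ 6.131e-01 -5.000e-04  1.344e-01] psi 0.1 tilt [-0.003  0.006 -1.   ] gap 0.0322 grip 40.0 j [-0.13  0.44 -0.06  1.07 -0.    1.44]
inc [ 0.28  -0.329  0.006  0.001  0.    -0.004]
```

Call:
carry_out(
  increments=[
    [[0.28,-0.326,0.006,0,0,-0.004],[0.28,-0.326,0.006,0,0,-0.004],[0.28,-0.326,0.006,0,0,-0.004],[0.28,-0.326,0.006,0,0,-0.004],[0.28,-0.326,0.006,0,0,-0.004]],
  ],
)

```text
clock: 17.75
tcp_pos: [0.4446, 0.1405, 0.1264]
orientation: [-0.0, 0.696, 0.718, -0.002]
wrist_force: [0.3, -0.7, -0.5]
finger_gap: 0.0321
grip_force: 40.2
```

```bash
python3 - <<'E'
from h import *
show()
W,ok,F=wcloud('w6.png');d=snap('scene','scene4.png')
from seg import cloud
s,p,R=pose()
V,H,k,f=cloud('scene')
m=k&(np.hypot(V[...,0]-p[0],V[...,1]-p[1])<.022)&(V[...,2]<p[2])&(V[...,2]>.03)
q=V[m];print(len(q),np.round(np.percentile(q,[.3,1,5,50,95],axis=0),4))
cv2.imwrite('pics/mix3.png',np.hstack([cv2.resize(F,(400,300)),cv2.resize(f[185:275,220:340],(400,300),interpolation=cv2.INTER_CUBIC)]))
go(.4484,.139,.058,1.7)
E
```

```text
t 17.75 p [0.4446 0.1405 0.1264] psi 1.7 tilt [-0.002 -0.003 -1.   ] gap 0.0321 grip 40.2 j [ 0.13  0.19 -0.44  0.95 -0.    1.68]
374 [[0.428  0.122  0.0772]
 [0.4286 0.1223 0.0778]
 [0.4295 0.1232 0.0803]
 [0.4412 0.1274 0.1029]
 [0.4623 0.1369 0.1248]]
inc [-0.     0.002  0.138 -0.     0.    -0.   ]
```

View pics/mix3.png

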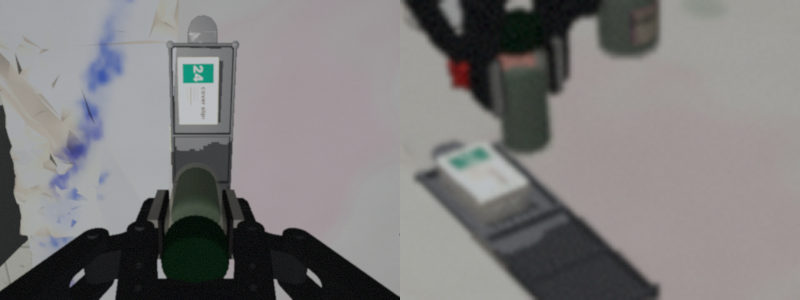

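Box 1 lies flat in tray three's oblong pocket (199,90 in the left half), and the dye bottle hangs straight in the grip (right half, 525,100). I lower it into the middle pocket.

Call:
carry_out(
  increments=[
    [[0,0.001,0.08,0,0,0],[0,0.001,0.13,0,0,0],[0,0.001,0.14,0,0,0],[0,0.001,0.14,0,0,0],[0,0.001,0.14,0,0,0]],
  ],
)

```text
clock: 18.48
tcp_pos: [0.449, 0.1391, 0.0583]
orientation: [0.001, 0.698, 0.716, -0.0]
wrist_force: [0.2, -0.3, -0.9]
finger_gap: 0.032
grip_force: 40.3
```

```bash
python3 - <<'E'
from h import *
show();print(env.get_state()['wrist_force'])
go(.4484,.139,.0555,1.7)
E
```

```text
t 18.48 p [0.449  0.1391 0.0583] psi 1.5 tilt [-0.002  0.001 -1.   ] gap 0.032 grip 40.3 j [ 0.13  0.27 -0.53  0.77 -0.    1.68]
[ 0.24132251 -0.28218507 -0.94589625]
inc [-0.    -0.001  0.006  0.     0.    -0.001]
```

Call:
carry_out(
  increments=[
    [[0,0,0.005,0,0,0],[0,0,0.005,0,0,0]],
  ],
)

```text
clock: 18.73
tcp_pos: [0.4482, 0.1393, 0.0552]
orientation: [0.001, 0.697, 0.717, -0.001]
wrist_force: [0.2, 0.3, -0.7]
finger_gap: 0.0326
grip_force: 40.4
```

Call:
carry_out(
  increments=[
    [[0,0,0,0,0,0],[0,0,0,0,0,0],[0,0,0,0,0,0],[0,0,0,0,0,0]],
  ],
  jaw=0.3,
)

```text
clock: 19.23
tcp_pos: [0.4477, 0.1393, 0.0548]
orientation: [0.0, 0.697, 0.717, -0.001]
wrist_force: [-0.1, -1.3, 0.2]
finger_gap: 0.06
grip_force: 0.0
```

Call:
carry_out(
  increments=[
    [[0,0,-0.1,0,0,0],[0,0,-0.2,0,0,0],[0,0,-0.23,0,0,0],[0,0,-0.23,0,0,0]],
  ],
)

```text
clock: 19.73
tcp_pos: [0.4485, 0.1396, 0.1705]
orientation: [0.001, 0.698, 0.717, -0.0]
wrist_force: [0.3, 0.6, -1.0]
finger_gap: 0.0595
grip_force: 0.0
```

```bash
python3 - <<'E'
from h import *
show();W,ok,F=wcloud();bot(W,ok,.448,.139,.075,.1);bot(W,ok,.448,.139,.03,.07);go(.610,-.161,.17,0)
E
```

```text
t 19.73 p [0.4485 0.1396 0.1705] psi 1.5 tilt [-0.002  0.001 -1.   ] gap 0.0595 grip 0.0 j [ 0.13  0.15 -0.36  1.05 -0.    1.68]
2531 [447.9 140. ] [0.029 0.03  0.018] [0.448 0.14  0.084]
1047 [447.8 140.5] [0.033 0.021 0.04 ] [0.448 0.146 0.05 ]
inc [-0.609  0.309 -0.001 -0.     0.     0.004]
```

Call:
carry_out(
  increments=[
    [[-0.609,0.309,0,0,0,0.004],[-0.609,0.309,0,0,0,0.004],[-0.609,0.309,0,0,0,0.004],[-0.609,0.309,0,0,0,0.004],[-0.609,0.309,0,0,0,0.004]],
  ],
)

```text
clock: 20.4
tcp_pos: [0.5962, -0.1368, 0.1675]
orientation: [-0.001, 0.707, 0.708, -0.002]
wrist_force: [1.0, 0.4, -0.3]
finger_gap: 0.0598
grip_force: 0.0
```

Call:
carry_out(
  increments=[
    [[-0.05,0.026,0,0,0,0],[-0.05,0.026,0,0,0,0]],
  ],
)

```text
clock: 20.65
tcp_pos: [0.6092, -0.1622, 0.1669]
orientation: [-0.001, 0.708, 0.707, -0.002]
wrist_force: [-0.6, -0.2, 0.1]
finger_gap: 0.0599
grip_force: 0.0
```

```bash
python3 - <<'E'
from h import *
show();W,ok,F=wcloud('w7.png');bot(W,ok,.610,-.162,.075,.11);bot(W,ok,.610,-.162,.015,.06)
go(.610,-.162,.05,0)
E
```

```text
t 20.65 p [ 0.6092 -0.1622  0.1669] psi -0.1 tilt [-0.001 -0.005 -1.   ] gap 0.0599 grip 0.0 j [-0.39  0.46  0.05  1.17 -0.    1.19]
823 [ 611.3 -161.8] [0.019 0.018 0.024] [ 0.612 -0.161  0.087]
1218 [ 611.5 -161.7] [0.029 0.022 0.045] [ 0.611 -0.158  0.038]
inc [-0.003  0.004  0.235 -0.001  0.     0.   ]
```

View pics/w7.png

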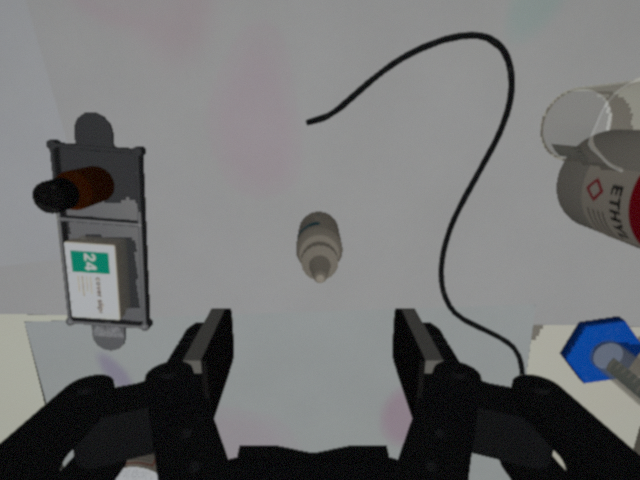

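The dropper bottle is at (318,248) in line with the fingers, and the cable is clear. Kit two is complete at left (oil bottle 75,192).

Call:
carry_out(
  increments=[
    [[0,0.003,0.1,0,0,0],[0,0.003,0.2,0,0,0],[0,0.003,0.234,0,0,0],[0,0.003,0.234,0,0,0]],
  ],
  squeeze=30,
)

```text
clock: 21.2
tcp_pos: [0.6098, -0.1591, 0.0522]
orientation: [-0.001, 0.706, 0.708, -0.002]
wrist_force: [-0.6, -0.5, -0.1]
finger_gap: 0.0602
grip_force: 0.0
```

Call:
carry_out(
  increments=[
    [[0,0,0,0,0,0],[0,0,0,0,0,0],[0,0,0,0,0,0],[0,0,0,0,0,0],[0,0,0,0,0,0]],
  ],
  jaw=1,
)

```text
clock: 21.82
tcp_pos: [0.6126, -0.161, 0.0557]
orientation: [0.002, 0.706, 0.708, -0.0]
wrist_force: [-0.7, 0.1, 5.2]
finger_gap: 0.0282
grip_force: 29.7
```

Call:
carry_out(
  increments=[
    [[0,0,-0.1,0,0,0],[0,0,-0.2,0,0,0],[0,0,-0.24,0,0,0],[0,0,-0.24,0,0,0]],
  ],
)

```text
clock: 22.32
tcp_pos: [0.6127, -0.1609, 0.1761]
orientation: [0.003, 0.706, 0.708, -0.0]
wrist_force: [0.9, -0.6, -0.5]
finger_gap: 0.028
grip_force: 29.8
```

```bash
python3 - <<'E'
from h import *
show();go(.450,.089,.17,1.7)
E
```

```text
t 22.32 p [ 0.6127 -0.1609  0.1761] psi 0.1 tilt [-0.004  0.004 -1.   ] gap 0.028 grip 29.8 j [-0.38  0.45  0.07  1.18 -0.    1.19]
inc [ 0.5   -0.324  0.009  0.001  0.001 -0.004]
```

Call:
carry_out(
  increments=[
    [[0.5,-0.321,0.009,0,0,-0.004],[0.5,-0.321,0.009,0,0,-0.004],[0.5,-0.321,0.009,0,0,-0.004],[0.5,-0.321,0.009,0,0,-0.004],[0.5,-0.321,0.009,0,0,-0.004]],
  ],
)

```text
clock: 22.95
tcp_pos: [0.4475, 0.0911, 0.1669]
orientation: [-0.001, 0.697, 0.717, -0.002]
wrist_force: [0.6, -0.5, 0.0]
finger_gap: 0.0279
grip_force: 29.9
```

```bash
python3 - <<'E'
from h import *
show()
d=snap('scene','scene5.png')
from seg import cloud
s,p,R=pose()
V,H,k,f=cloud('scene')
m=k&(np.hypot(V[...,0]-p[0],V[...,1]-p[1])<.022)&(V[...,2]<p[2])&(V[...,2]>.03)
q=V[m];print(len(q),np.round(np.percentile(q,[.3,1,5,50,95],axis=0),4))
go(.450,.089,.062,1.7)
E
```

```text
t 22.95 p [0.4475 0.0911 0.1669] psi 1.6 tilt [-0.002 -0.004 -1.   ] gap 0.0279 grip 29.9 j [ 0.03  0.13 -0.39  1.05 -0.    1.57]
429 [[0.4249 0.073  0.1116]
 [0.4252 0.0734 0.1133]
 [0.4287 0.0746 0.1159]
 [0.4401 0.0789 0.1424]
 [0.4571 0.0889 0.1651]]
inc [-0.011  0.014  0.209 -0.001 -0.     0.   ]
```

Call:
carry_out(
  increments=[
    [[-0.002,0.004,0.1,0,0,0],[-0.002,0.004,0.18,0,0,0],[-0.002,0.004,0.213,0,0,0],[-0.002,0.004,0.213,0,0,0],[-0.002,0.004,0.213,0,0,0]],
  ],
)

```text
clock: 23.62
tcp_pos: [0.4519, 0.0881, 0.0615]
orientation: [0.0, 0.698, 0.717, -0.001]
wrist_force: [0.2, 0.6, -0.4]
finger_gap: 0.0282
grip_force: 30.9
```

```bash
python3 - <<'E'
from h import *
show();print(env.get_state()['wrist_force'])
go(.450,.0885,.0595,1.7)
E
```

```text
t 23.62 p [0.4519 0.0881 0.0615] psi 1.5 tilt [-0.002 -0.002 -1.   ] gap 0.0282 grip 30.9 j [ 0.02  0.25 -0.54  0.78 -0.    1.56]
[ 0.20012249  0.61761424 -0.35668021]
inc [ 0.001 -0.004  0.004 -0.     0.    -0.   ]
```

Call:
carry_out(
  increments=[
    [[0,-0.002,0.005,0,0,0],[0,-0.002,0.005,0,0,0]],
  ],
)

```text
clock: 23.88
tcp_pos: [0.4512, 0.0882, 0.0596]
orientation: [0.001, 0.698, 0.717, -0.001]
wrist_force: [0.9, -0.2, -0.9]
finger_gap: 0.0283
grip_force: 30.9
```

```bash
python3 - <<'E'
from h import *
show();print(env.get_state()['wrist_force'])
E
```

```text
t 23.88 p [0.4512 0.0882 0.0596] psi 1.5 tilt [-0.002 -0.001 -1.   ] gap 0.0283 grip 30.9 j [ 0.02  0.25 -0.55  0.77 -0.    1.56]
[ 0.86459499 -0.16417104 -0.94839468]
```

Call:
carry_out(
  increments=[
    [[0,0,0.002,0,0,0],[0,0,0.002,0,0,0]],
  ],
)

```text
clock: 24.12
tcp_pos: [0.4513, 0.0882, 0.0585]
orientation: [0.001, 0.697, 0.717, -0.001]
wrist_force: [0.7, 0.2, 0.0]
finger_gap: 0.0276
grip_force: 30.9
```

Call:
carry_out(
  increments=[
    [[0,0,0,0,0,0],[0,0,0,0,0,0],[0,0,0,0,0,0],[0,0,0,0,0,0]],
  ],
  jaw=0.3,
)

```text
clock: 24.62
tcp_pos: [0.4512, 0.0882, 0.0584]
orientation: [0.0, 0.697, 0.717, -0.001]
wrist_force: [0.5, -1.0, 0.4]
finger_gap: 0.06
grip_force: 0.0
```

Call:
carry_out(
  increments=[
    [[0,0,-0.1,0,0,0],[0,0,-0.2,0,0,0],[0,0,-0.3,0,0,0],[0,0,-0.3,0,0,0]],
  ],
)

```text
clock: 25.12
tcp_pos: [0.454, 0.0887, 0.2125]
orientation: [0.003, 0.697, 0.717, 0.002]
wrist_force: [0.5, 0.4, 0.3]
finger_gap: 0.0597
grip_force: 0.0
```

```bash
python3 - <<'E'
from h import *
show();W,ok,F=wcloud('w8.png');bot(W,ok,.450,.088,.075,.11,.022);bot(W,ok,.450,.088,.02,.06,.022);bot(W,ok,.448,.14,.075,.1,.025)
d=snap('scene','scene6.png');f=d['frame']
cv2.imwrite('pics/mix4.png',np.hstack([cv2.resize(F,(400,300)),cv2.resize(f[150:390,160:480],(400,300),interpolation=cv2.INTER_CUBIC)]))
E
```

```text
t 25.12 p [0.454  0.0887 0.2125] psi 1.6 tilt [-0.002  0.007 -1.   ] gap 0.0597 grip 0.0 j [ 0.02  0.11 -0.31  1.15 -0.    1.56]
769 [449.9  87. ] [0.021 0.02  0.026] [0.45  0.087 0.088]
637 [449.7  87.3] [0.029 0.022 0.04 ] [0.45  0.091 0.04 ]
1938 [447.9 140.1] [0.029 0.029 0.017] [0.448 0.14  0.085]
```

View pics/mix4.png

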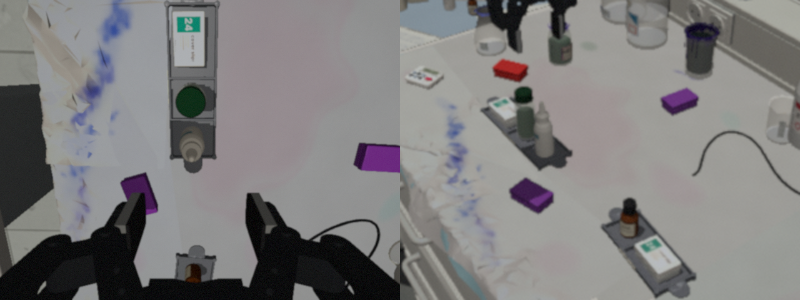

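Both kits are complete. In the left half, tray three holds box (191,40), dye bottle (190,100) and dropper (190,148). In the right half, tray two holds oil bottle (629,220) and box (657,258). All bottles are upright, and the jar and flask stand where they were.

```bash
python3 -c "
from h import *
print(env.hand_in())"
```

```text
the job is handed in; nothing more can be done
None
```

I made up both slide kits and handed the job in at about 25 s, with every item measured upright or flat in its own pocket and the dye jar and flask left untouched; no verdict came back.

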